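# Seat the camera in its quick-release clamp and lock it

### The arm

A 6-joint arm with a two-finger parallel gripper is mounted at the origin on the work surface. World frame = base frame: x ahead of the robot, y to its left, z up, the work surface at z = 0. Lengths are in m, angles in degrees, forces in N, time in s.
With the tool pointing down it reaches from about 0.325 to 0.775 m from the base axis. Payload 5.5 kg.
Tool frame: the origin (TCP) lies at the centre of the arm's flange, where the gripper is bolted on; the fingertips stand 182 mm ahead of it and the grasp point (between the pads) lies 163 mm ahead of it; z points along the fingers, y is the line along which they close (so a half turn about z gives the same grasp; the last joint's range is limited). The gripper opens to 88 mm and grips with 3 to 60 N. Pads are 20 mm wide; open, the fingers measure 115 mm over their backs; the gripper's body (75 mm by 178 mm) begins 61 mm behind the grasp point.
Start: joints at [-69.082, 5.22, 70.514, -0, 104.267, -3.249], TCP at [0.246, -0.547, 0.405] pointing down, gripper open.
Joint ranges: [-164.24, 164.24], [-49.07, 125.15], [9.68, 141.18], [-86.29, 266.29], [3.28, 154.24], [-151.56, 151.56]. Speed limits (degrees/s): [147.25, 147.25, 172.46, 180, 180, 180].

### API

Orientations are given as [roll, pitch, yaw] about the fixed x, y, z axes, in that order (R = Rz(yaw) Ry(pitch) Rx(roll)).
In Python, from station import r gives the robot as it stands. The module is installed in compiled form; this text tells all that it offers. Calls block until the motion is done:
- r.reach(position, orientation): joint-space move of the TCP to a pose.
- r.servo_line(position, rotation=None, speed=0.15): straight line of the TCP; rotation=None keeps the orientation; speed is the mean speed in m/s.
- r.move_joints(angles): joint-space move.
- r.let_go() and r.grab(squeeze=None): open the fingers fully, or close them until they stop; squeeze is the grip in N (None keeps the last).
- r.wait(seconds).
- r.inverse_kinematics(position, orientation): joint angles nearest the present ones, or None.
- r.sense(): the state.
- r.snapshot(name): name is "scene" or "top" or "wrist"; returns a dict with "frame" (384x512x3 uint8, red, green, blue), "fx", "fy", "cx", "cy" (pixels), "R" (3x3) and "t" (3): a world point X has camera coordinates R X + t. Camera axes: x right, y down, z forward; pixel columns grow to the right and rows downward; lengths in m; the calibration is good to about 2 mm. A picture is of the moment at which its call begins. There is no depth.
A pose or a line that the arm cannot do raises r.IKError and nothing moves.
- r.hand_in(): hands the job in; it is judged then, once.
The state is a dict: "clock": time; "joints": joint angles; "joint_vel": joint speeds; "joint_torque": joint torques, N m; "tcp_pos": TCP position; "orientation": TCP orientation; "contact_force": force on the tool from outside, world axes, zero at the start; "torque": the same for the moment, N m; "opening": finger opening in m; "gripper_force": force on a finger pad.
Only numpy, scipy, OpenCV 4.12 (cv2) and the standard library are available. Lean on these libraries where they do the work, as an engineer would, in place of code of your own. Each camera call takes 0.05 s, during which the arm holds its last target. There are 200 camera calls.

### The job

The camera has only been started in the guide of its quick-release clamp. Push it along the guide until its foot is fully home against the end stop, and only then swing the clamp's lever all the way round behind the foot, against the lever's own stop, so that the camera is locked in. Leave the other things on the table where they are.

Things in the scene. Friction and masses are not known exactly. Their poses are not given: they have to be found in the camera images.
- clamp: Black slide clamp, bolted down. Origin on the table under the slideway's centre line; x is the way the camera is pushed home, y the lever's side, z up. Flat bed x -115 to +62 mm, 73 mm wide, top 40 mm above the table; low guides (outer faces y +-36.5, top 58 mm above the table) overhang the foot's edges along it, 1.5 mm play; on the lever's side they leave a gap, x -92 to -46, for its nose.
- end_stop (a point): Middle of the end stop's face at bed height (40 mm above the table), at clamp x = +52 mm; axes as the clamp's. The front end of the camera's foot rests against this face when it is fully home. The stop is 18 mm tall.
- camera: Grey box camera, black round lens, loose, 0.3 to 0.6 kg, standing 40 to 75 mm short of home. Origin: centre of the foot's underside, at bed height; x to the lens (the way it is pushed), z up. Aluminium foot 100 long, 50 wide, 10 mm thick; body x -42 to +38, 60 wide, 21 to 81 mm above the origin, fins to 85; lens 48 mm thick to x = +96. Slides easily (1 to 3 N), stays where left.
- camera_back (a point): Centre of the camera's flat rear face, 60 mm wide and 60 mm tall, 91 mm above the table; same axes as the camera (x towards the lens). When the camera is fully home it lies at x = -40, y = 0 mm in the clamp's frame (92 mm behind the end stop's face).
- lever_pivot (a point): The lever's upright pivot axis, at clamp x = -56, y = +44 mm, at bed height (40 mm); axes as the clamp's. From it go the handle (10 mm thick, 45 to 57 mm above the table) and, a quarter turn ahead, a short nose 32 mm long that swings across the slideway behind the foot. If the foot is far from home the nose runs into it and the lever does not close.
- clamp_lever (a joint): Angle of the steel lever (rad). 0 = locked, at its stop: handle pointing to the clamp's -x beside the bed, nose 1.5 mm behind the foot of a camera that is home. Grows as it opens, clockwise from above, to 1.85; at 1.57 the handle points to the clamp's +y. Starts at 1.35 to 1.75; swing it counter-clockwise to lock. Friction (about 2 N at its end) holds it where it is left.
- lever_end (a point): Middle of the black finger pad at the end of the lever's handle, 75 mm from the pivot axis, 53 mm above the table. The pad is 26 mm long, 13 mm thick and 20 mm tall (43 to 63 mm above the table); its x axis points along the handle towards the pivot.
- objective: Bystander: brass microscope objective standing on its end, 34 mm in diameter, 52 mm tall, on the clamp's -y side. Origin under it.
- spare_foot: Bystander: a bare aluminium camera foot, 100 x 50 x 21 mm, lying on the table on the clamp's -y side. Origin under its centre.
- lens_cap: Bystander: black lens cap, 56 mm in diameter, 9 mm thick, on the table ahead of the clamp on the lever's side. Origin under its centre.
- driver: Bystander: screwdriver 190 mm long lying on the table to the robot's left.
- dial_plate: Bystander: black disc with a white face, 72 mm in diameter, 16 mm thick, to the robot's right.
Not all that is in view belongs to the job. Leave any yellow look-alike of the camera alone.

How it is judged:
By the outcome, as a careful person would: the job done as asked, in the order asked, and still so for the second after the job is handed in, with the robot touching nothing.
It also fails if it takes over 48 s, if anything falls off the work surface, if the arm or the gripper's body presses on something with over 40 N, if the wrist force passes 120 N, or if a joint passes its speed limit or range.

## Working session

There is one attempt and no reset: what is moved stays moved. The work goes in short steps, each a Python script; the robot and the scene stay as the last script left them, time stands still between calls to the robot, and variables do not carry over. Pictures are saved under pics/ and viewed, at most 10 in all, crops included, and the job is handed in when it is done.

```bash
mkdir -p pics; python3 - <<'E'
from station import r
import cv2,numpy as np
for n in("scene","top"):
    s=r.snapshot(n); cv2.imwrite(f"pics/{n}.png",s["frame"][:,:,::-1])
    np.savez(f"{n}.npz",**s)
    print(n,s["fx"],s["cx"],s["cy"],(-np.array(s["R"]).T@s["t"]).round(3),np.array(s["R"]).round(2).tolist())
a=cv2.imread("pics/scene.png");b=cv2.imread("pics/top.png")
E
```

```text
scene 477.5903307216539 249.33636554951826 187.2153383528771 [1.347 0.301 1.037] [[-0.38, 0.93, -0.01], [0.71, 0.28, -0.65], [-0.6, -0.25, -0.76]]
top 422.0352479314843 252.05253349788745 186.56476028914562 [ 0.487 -0.039  1.415] [[0.01, -1.0, 0.01], [-1.0, -0.01, -0.06], [0.06, -0.01, -1.0]]
```

View pics/scene.png

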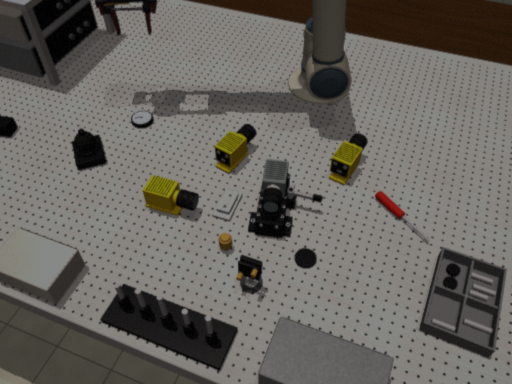

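View pics/top.png

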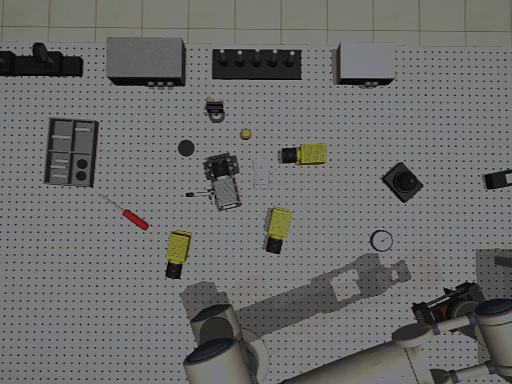

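The top view shows the clamp around (222,180): the grey camera at (227,192) with its lens up the image (+x), and the lever with its pad at (190,195) to the left (+y). The scene view shows the same, with the pad at (318,198). I'll enlarge both.

```bash
python3 - <<'E'
import cv2,numpy as np
a=cv2.imread("pics/top.png")[140:220,175:275];b=cv2.imread("pics/scene.png")[145:245,235:335]
for n,i in(("ta",a),("sb",b)):
    i=cv2.convertScaleAbs(i,alpha=1.6,beta=15)
    cv2.imwrite(f"pics/{n}.png",cv2.resize(i,None,fx=6 if n=="sb" else 7,fy=6 if n=="sb" else 7,interpolation=cv2.INTER_CUBIC))
E
```

```text
(no output)
```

View pics/ta.png

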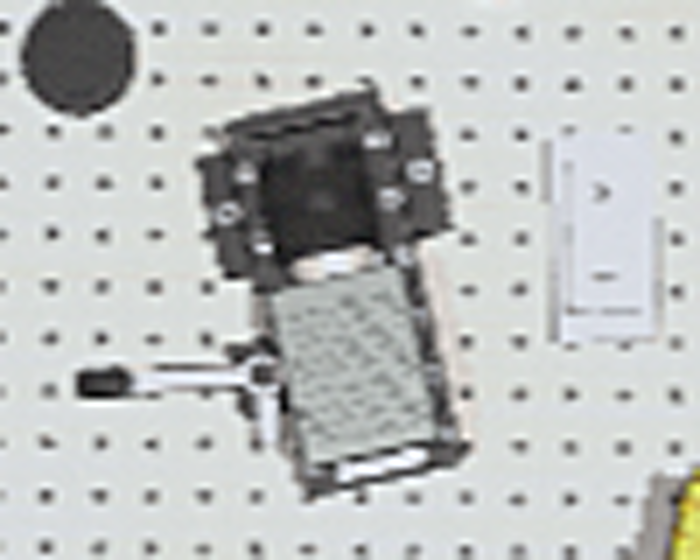

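View pics/sb.png

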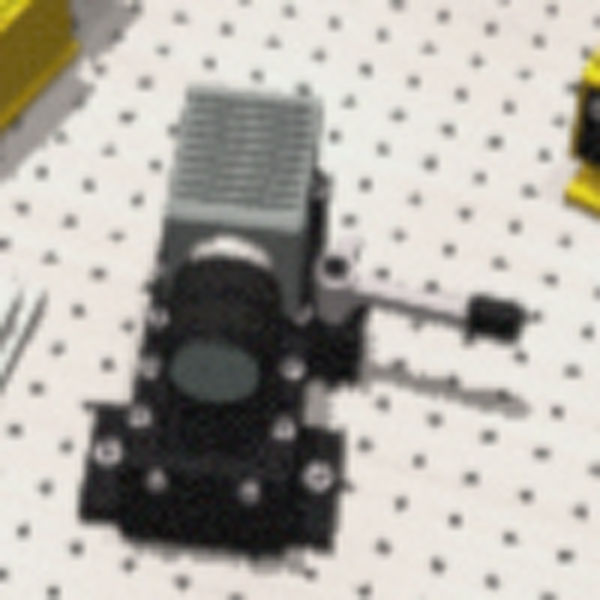

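The enlarged top crop shows the body-top corners at (305,465), (440,435), (272,287) and (408,258), the pad at (104,382) and the pivot at (262,373). Next I'll take a coarse estimate and then a wrist view from above.

```bash
cat > h.py <<'E'
import numpy as np,cv2
def ray(s,u,v,z):
    R=np.array(s["R"]);c=-R.T@np.array(s["t"])
    d=R.T@np.array([(u-s["cx"])/s["fx"],(v-s["cy"])/s["fy"],1]);return c+d*(z-c[2])/d[2]
def proj(s,X):
    p=np.array(s["R"])@np.array(X)+s["t"];return s["fx"]*p[0]/p[2]+s["cx"],s["fy"]*p[1]/p[2]+s["cy"]
E
python3 - <<'E'
from h import *
s=np.load("top.npz")
P={k:ray(s,174.57+u/7,139.57+v/7,z) for k,u,v,z in[("RL",305,465,.122),("RR",440,435,.122),("FL",272,287,.122),("FR",408,258,.122),("pad",104,382,.063),("piv",262,373,.06),("st1",225,125,.058),("st2",375,92,.058),("b1",312,498,.05),("b2",468,450,.05)]}
for k,v in P.items(): print(k,v.round(4))
from station import r
d=(P["FL"]+P["FR"]-P["RL"]-P["RR"])/2;yaw=np.degrees(np.arctan2(d[1],d[0]));print(yaw,np.linalg.norm(d))
m=(P["RL"]+P["RR"]+P["pad"]*2)/4
r.reach([m[0]-.05,m[1],.45],[180,0,0]) if r.inverse_kinematics([m[0]-.05,m[1],.45],[180,0,0]) else print("ik")
w=r.snapshot("wrist");np.savez("w1.npz",**w);cv2.imwrite("pics/w1.png",cv2.convertScaleAbs(w["frame"][:,:,::-1],alpha=1.4))
print(r.sense()["tcp_pos"],r.sense()["orientation"],r.sense()["clock"],r.sense()["contact_force"], (-w["R"].T@w["t"]))
for k,v in P.items(): print(k,np.round(proj(w,v)))
E
```

```text
RL [0.5024 0.0537 0.122 ]
RR [ 0.5159 -0.0051  0.122 ]
FL [0.5802 0.0691 0.122 ]
FR [0.5934 0.0097 0.122 ]
pad [0.5402 0.1503 0.063 ]
piv [0.5451 0.0784 0.06  ]
st1 [0.6595 0.0971 0.058 ]
st2 [0.6755 0.0281 0.058 ]
b1 [0.488  0.0555 0.05  ]
b2 [ 0.5107 -0.0162  0.05  ]
11.00855501207109 0.07912108025624187Traceback (most recent call last):
  File "<stdin>", line 8, in <module>
ValueError: The truth value of an array with more than one element is ambiguous. Use a.any() or a.all()
```

```bash
python3 - <<'E'
from h import *
from station import r
r.reach([.50,.07,.45],[180,0,0])
w=r.snapshot("wrist");np.savez("w1.npz",**w);cv2.imwrite("pics/w1.png",cv2.convertScaleAbs(w["frame"][:,:,::-1],alpha=1.4))
q=r.sense();print(q["tcp_pos"],q["orientation"],q["clock"],q["contact_force"], (-w["R"].T@w["t"]),w["fx"])
for k,v in dict(RL=[.5024,.0537,.122],pad=[.54,.15,.063]).items(): print(k,np.round(proj(w,v)))
E
```

```text
[0.50017952 0.06938483 0.44986992] [ 1.79991773e+02  1.08442601e-02 -5.69205517e-02] 2.5333 [-1.02126075  0.2829848   0.2746036 ] [0.57779014 0.06935012 0.43017506] 267.69081164175026
RL [270. 176.]
pad [197. 138.]
```

View pics/w1.png

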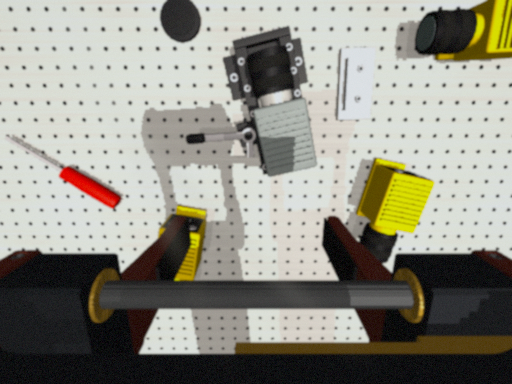

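The wrist view is sharp. The body top spans about (257–315, 98–176), the pad is at (196,138), the pivot at (249,134), and there is free room behind the camera. I'll refine these with masks.

```bash
python3 - <<'E'
from h import *
w=dict(np.load("w1.npz"));f=w["frame"];g=cv2.cvtColor(f,cv2.COLOR_RGB2GRAY)
h=cv2.cvtColor(f,cv2.COLOR_RGB2HSV)
print(g[120:180:6,270:320:5]); print(g[130:146:2,182:256:4])
def big(m,x0,y0,x1,y1):
    z=np.zeros_like(m);z[y0:y1,x0:x1]=m[y0:y1,x0:x1]
    c=max(cv2.findContours(z,0,2)[0],key=cv2.contourArea);return c
m=((g>65)&(g<125)).astype(np.uint8)
m=cv2.morphologyEx(m,2,np.ones((7,7)));m=cv2.morphologyEx(m,3,np.ones((5,5)))
c=big(m,245,90,325,185);b=cv2.boxPoints(cv2.minAreaRect(c))
P=[ray(w,u,v,.123) for u,v in b]
for p,q in zip(b,P):print(p.round(1),q.round(4))
k=(g<50).astype(np.uint8);k=cv2.morphologyEx(k,2,np.ones((5,5)));c=big(k,175,125,215,150);b=cv2.boxPoints(cv2.minAreaRect(c))
print("pad",b.round(1).tolist(),ray(w,*b.mean(0),.06))
print("pivot",ray(w,249,134,.06))
c=big(cv2.morphologyEx((g<60).astype(np.uint8),3,np.ones((5,5))),215,20,320,175)
b=cv2.boxPoints(cv2.minAreaRect(c));print("clamp",b.round(1).tolist(),[ray(w,*p,.05).round(4).tolist() for p in b])
o=cv2.resize(cv2.convertScaleAbs(f[15:185,170:330,::-1],alpha=1.6),None,fx=3.5,fy=3.5,interpolation=2);cv2.imwrite("pics/w1c.png",o)
E
```

```text
[[126 111 118 130 131 130 126 124 107 153]
 [119 124 115 120 129 129 129 118 129 151]
 [126 124 122 107 124 133 129 123 114 150]
 [ 82  83  77  70  71 107 131 127 117 152]
 [ 72  74  76  73  69 102 129 125 121 148]
 [ 71  73  74  74  65 113 127 127 125 140]
 [ 66  71  73  74  69 106 125 128 124 116]
 [ 65  71  71  73  68 102 120 127 123 115]
 [ 66  71  73  73  72 122 117 117 145 159]
 [ 75  79 112 151 158 159 158 158 159 159]]
[[111 111 112 112 110 100 100  99  98 100 100  98  98 100  38  69 150 111
   54]
 [111 112 109 108  99  86  99  98  96  92  90  89  87  85  99 129  92  63
   82]
 [ 81 101  54  45  33  25  89  92  96 103 105  96  99 102 108 107  39  34
   92]
 [ 51  64  11  22  24  16 109 113 114 113 113 101  99  98  97  96  12  22
   91]
 [ 99  52  22  19  22  14 104 111 110 110 108  92  92  94  89  85  33  37
   82]
 [112  62  12  15  18  18  97 100 100  95 102  99 100 129 117  56  80  86
   46]
 [112  90  18  30  34  54 102 111 110 109 112 112 111 135 146  49  96  91
   22]
 [112 108  88  93 103 107 111 112 113 111 113 111 113 143 152  51 109  98
   65]]
[261. 133.] [0.552  0.0643 0.123 ]
[295. 133.] [0.552 0.026 0.123]
[295. 153.] [0.5293 0.0251 0.123 ]
[261. 153.] [0.5293 0.0642 0.123 ]
pad [[187.0, 134.0], [203.0, 134.0], [203.0, 142.0], [187.0, 142.0]] [0.53995079 0.15346464 0.06      ]
pivot [0.54532602 0.07960577 0.06      ]
clamp [[217.1999969482422, 45.599998474121094], [294.5, 24.5], [313.29998779296875, 93.5], [236.10000610351562, 114.5]] [[0.6558, 0.1197, 0.05], [0.6796, 0.0218, 0.05], [0.5979, -0.0067, 0.05], [0.5707, 0.0974, 0.05]]
```

View pics/w1c.png

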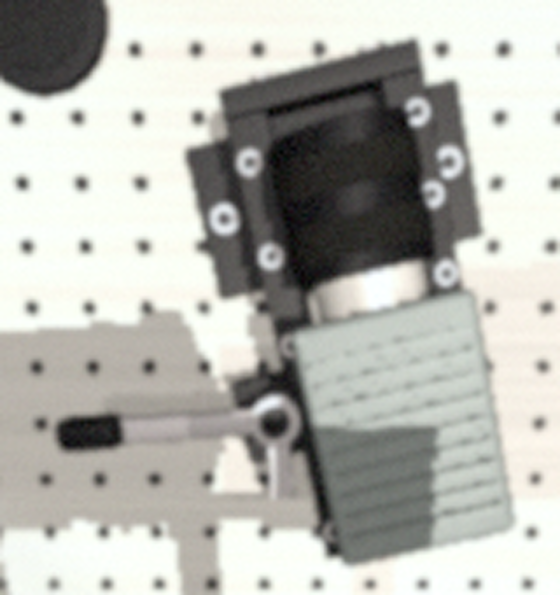

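The crop shows the body corners at (345,562), (513,525), (295,330) and (470,288), the stop's outer edge from (220,90) to (415,40), the pivot at (273,420) and the pad at (90,432). From these I'll compute the poses, then approach and push.

```bash
python3 - <<'E'
from h import *
from station import r
w=dict(np.load("w1.npz"))
c=lambda u,v,z:ray(w,170-.36+u/3.5,15-.36+v/3.5,z)[:2]
RL,RR,FL,FR=[c(u,v,.122) for u,v in((345,562),(513,525),(295,330),(470,288))]
S1,S2=c(220,90,.058),c(415,40,.058);pv=c(273,420,.062);pad=c(90,432,.063)
an=lambda d:np.degrees(np.arctan2(d[1],d[0]))
print("yaws",an(FL-RL),an(FR-RR),an(RL-RR)-90,an(S1-S2)-90)
yaw=np.radians((an(FL-RL)+an(FR-RR)+an(RL-RR)-90+an(S1-S2)-90)/4)
ex=np.array([np.cos(yaw),np.sin(yaw)]);ey=np.array([-ex[1],ex[0]])
o1=(S1+S2)/2-.062*ex;o2=pv+.056*ex-.044*ey
print("origins",o1,o2,"len",np.linalg.norm(RL-RR),np.linalg.norm(S1-S2))
back=(RL+RR)/2;o=(o1+o2)/2
for n,p in(("back",back),("pad",pad),("piv",pv)):print(n,p,"clamp",(p-o)@ex,(p-o)@ey)
print("lever",np.degrees(yaw)+180-an(pad-pv),np.linalg.norm(pad-pv))
np.savez("pose.npz",yaw=yaw,o=o,ex=ex,ey=ey,back=back,pv=pv,pad=pad,o1=o1,o2=o2)
E
```

```text
yaws 12.530970486909254 13.59100905542139 12.80506180423366 12.841477303786391
origins [0.6074765 0.0510103] [0.60908061 0.05105875] len 0.05740287200431342 0.07069166350321542
back [0.50913469 0.02753257] clamp -0.10188895141815375 -0.0006999939110155293
pad [0.54016556 0.15230831] clamp -0.0437007404165759 0.11395615637785317
piv [0.54464866 0.08139887] clamp -0.05521289171164922 0.04384397771735193
lever 99.32454396436498 0.07105101845830715
```

```bash
python3 - <<'E'
from h import *
from station import r
p=np.load("pose.npz");ex,ey,o=p["ex"],p["ey"],p["o"];yd=np.degrees(p["yaw"])
W=lambda x,y,z:np.r_[o+x*ex+y*ey,z]
r.grab(5)
r.reach(W(-.145,0,.33),[180,0,yd]);r.servo_line(W(-.145,0,.262),speed=.12)
f0=np.array(r.sense()["contact_force"])[:2]@ex
x=-.145
while x<-.035:
    x+=.006 if x<-.060 else .0015
    r.servo_line(W(x,0,.262),speed=.05 if x<-.060 else .02)
    s=r.sense();f=np.array(s["contact_force"])[:2]@ex-f0
    print(round(x,4),round((np.array(s["tcp_pos"])[:2]-o)@ex,4),round(f,1),s["clock"])
    if f<-9: break
w=r.snapshot("top");cv2.imwrite("pics/t2.png",cv2.resize(cv2.convertScaleAbs(w["frame"][130:225,170:280,::-1],alpha=1.6),None,fx=6,fy=6,interpolation=2))
E
```

```text
-0.139 -0.1385 -0.5 5.4583
-0.133 -0.1327 0.2 5.725
-0.127 -0.1268 -0.7 5.9917
-0.121 -0.1208 -0.7 6.2583
-0.115 -0.1148 -1.0 6.525
-0.109 -0.1087 -0.6 6.7917
-0.103 -0.1027 -0.5 7.0583
-0.097 -0.0967 -0.4 7.325
-0.091 -0.0907 -0.4 7.5917
-0.085 -0.0847 -0.3 7.8583
-0.079 -0.0787 -0.4 8.125
-0.073 -0.0727 -0.2 8.3917
-0.067 -0.0667 0.6 8.6583
-0.061 -0.0607 -0.6 8.925
-0.055 -0.0549 -1.0 9.375
-0.0535 -0.0534 -1.0 9.625
-0.052 -0.0519 1.1 9.875
-0.0505 -0.0511 -6.8 10.125
-0.049 -0.0503 -13.2 10.375
```

The contact position matches fully home (finger face at −40 mm). I'll back off, check, and do the lever.

```bash
python3 - <<'E'
from h import *
from station import r
p=np.load("pose.npz");ex,ey,o=p["ex"],p["ey"],p["o"];yd=np.degrees(p["yaw"])
W=lambda x,y,z:np.r_[o+x*ex+y*ey,z]
r.servo_line(W(-.08,0,.262),speed=.08);r.servo_line(W(-.08,0,.34),speed=.15)
pv=o-.056*ex+.044*ey
def T(phi,off,z):
    a=np.radians(phi);u=np.array([np.cos(a),np.sin(a)]);t=np.array([-u[1],u[0]])
    return np.r_[pv+.077*u-off*t,z],[180,0,phi-180]
for a in(93,140,193):print(a,r.inverse_kinematics(*T(a,.02,.232)))
r.reach(*T(93.5,.04,.34))
w=r.snapshot("top");cv2.imwrite("pics/t2.png",cv2.resize(cv2.convertScaleAbs(w["frame"][130:225,170:280,::-1],alpha=1.6),None,fx=6,fy=6,interpolation=2))
print(r.sense()["clock"])
E
```

```text
93 None
140 [ 1.26106108e+01 -5.29332238e+00  9.85910596e+01 -2.54444375e-14
  8.67022628e+01  1.42610611e+02]
193 [ 6.06677775e+00 -1.29057336e+01  1.05392748e+02 -2.54444375e-14
  8.75129858e+01  8.30667777e+01]Traceback (most recent call last):
  File "<stdin>", line 11, in <module>
station.IKError: the arm cannot take that pose within its joint ranges
```

View pics/t2.png

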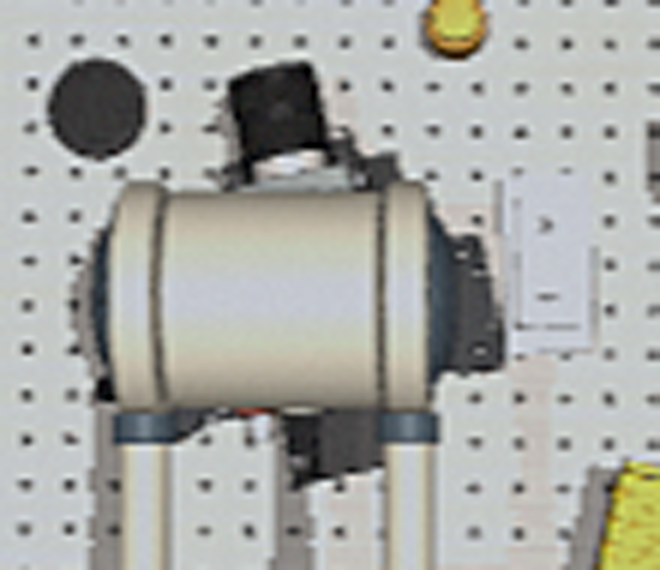

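The picture (taken at the end of the push) shows the lens now overhanging the stop at (280,110). j6 is out of range with that tool yaw, so I'll use the half-turn grasp.

```bash
cat >> h.py <<'E'
p=np.load("pose.npz");ex,ey,o=p["ex"],p["ey"],p["o"];yd=np.degrees(p["yaw"])
W=lambda x,y,z:np.r_[o+x*ex+y*ey,z]
pv=o-.056*ex+.044*ey
def T(phi,off,z):
    a=np.radians(phi);u=np.array([np.cos(a),np.sin(a)]);t=np.array([-u[1],u[0]])
    return np.r_[pv+.077*u-off*t,z],[180,0,(phi+180)%360-180]
E
python3 - <<'E'
from h import *
from station import r
print(r.sense()["clock"])
for a in(93.5,140,193):
    q=r.inverse_kinematics(*T(a,.02,.232));print(a,None if q is None else np.round(q))
r.reach(*T(93.5,.042,.34))
w=r.snapshot("top");cv2.imwrite("pics/t3.png",cv2.resize(cv2.convertScaleAbs(w["frame"][130:225,170:280,::-1],alpha=1.6),None,fx=6,fy=6,interpolation=2))
w=r.snapshot("scene");cv2.imwrite("pics/s3.png",cv2.resize(cv2.convertScaleAbs(w["frame"][145:245,235:335,::-1],alpha=1.6),None,fx=6,fy=6,interpolation=2))
r.servo_line(T(93.5,.042,.232)[0],speed=.12)
print(r.sense()["clock"],r.sense()["contact_force"])
E
```

```text
11.625
93.5 [13.  4. 89. -0. 87.  9.]
140 [ 13.  -5.  99.   0.  87. -37.]
193 [  6. -13. 105.   0.  88. -97.]
13.875 [ 0.19835388 -0.30197977  0.35133081]
```

View pics/s3.png

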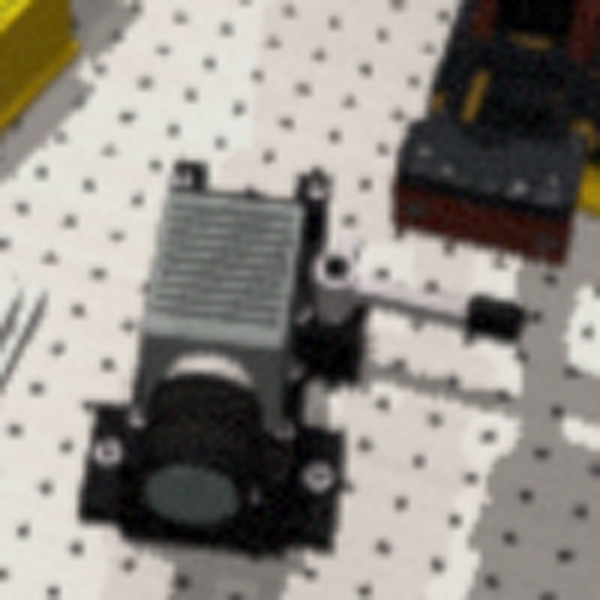

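The camera is home, with its lens over the stop (190,490), and the lever is still open with its pad at (495,318). Now the sweep.

```bash
python3 - <<'E'
from h import *
from station import r
r.servo_line(T(93.5,.021,.232)[0],speed=.06)
f0=np.array(r.sense()["contact_force"])[:2]
phi=93.5
while phi<yd+184:
    step=5 if phi<yd+168 else 1
    phi+=step
    q=T(phi,.020,.232);r.servo_line(*q,speed=.08 if step==5 else .02)
    s=r.sense();a=np.radians(phi);t=np.array([-np.sin(a),np.cos(a)])
    F=np.array(s["contact_force"])[:2]-f0
    print(round(phi-yd-180,1),round(F@t,1),round(np.hypot(*F),1),round(s["clock"],2))
    if F@t<-11:break
E
```

```text
-94.4 -0.3 0.4 14.62
-89.4 0.0 0.8 14.88
-84.4 0.2 0.3 15.12
-79.4 -0.8 0.8 15.38
-74.4 -0.3 0.4 15.62
-69.4 -0.4 0.6 15.88
-64.4 0.3 0.3 16.12
-59.4 -0.8 1.2 16.38
-54.4 -1.0 1.1 16.62
-49.4 -1.5 1.5 16.88
-44.4 -0.4 0.5 17.12
-39.4 -1.0 1.0 17.38
-34.4 -0.0 0.8 17.62
-29.4 0.8 1.1 17.88
-24.4 -0.5 0.6 18.12
-19.4 -0.4 0.4 18.38
-14.4 -1.2 1.6 18.62
-9.4 -0.7 0.7 18.88
-8.4 -1.2 1.2 19.12
-7.4 -1.5 1.6 19.38
-6.4 -1.6 1.7 19.62
-5.4 -0.4 0.4 19.88
-4.4 -0.1 0.7 20.12
-3.4 -1.5 1.5 20.38
-2.4 -0.5 0.6 20.62
-1.4 -0.8 0.9 20.88
-0.4 -0.8 0.8 21.12
0.6 -1.2 1.3 21.38
1.6 -0.6 0.7 21.62
2.6 -1.4 1.9 21.88
3.6 -0.6 1.2 22.12
4.6 -5.5 5.5 22.38
```

```bash
python3 - <<'E'
from h import *
from station import r
phi=yd+184.6
for i in range(8):
    phi+=.5
    r.servo_line(*T(phi,.020,.232),speed=.02)
    s=r.sense();a=np.radians(phi);F=np.array(s["contact_force"])[:2]@[-np.sin(a),np.cos(a)]
    print(round(phi-yd-180,1),round(F,1))
    if F<-12:break
q=T(phi,.05,.232)[0];r.servo_line(q,speed=.08);r.servo_line(np.r_[q[:2],.36],speed=.15)
r.reach([.40,.30,.42],[180,0,150])
for n,(y0,y1,x0,x1) in dict(top=(130,225,170,280),scene=(145,245,235,335)).items():
    w=r.snapshot(n);np.savez(n+"4.npz",**w);cv2.imwrite(f"pics/{n}4.png",cv2.resize(cv2.convertScaleAbs(w["frame"][y0:y1,x0:x1,::-1],alpha=1.6),None,fx=6,fy=6,interpolation=2))
    print(n,[((np.array(proj(w,X))-[x0,y0])*6).round().tolist() for X in(W(-.131,.044,.06),W(-.056,.044,.06),W(.052,0,.058))])
print(r.sense()["clock"])
E
```

```text
5.1 -7.9
5.6 -9.7
6.1 -12.5
top [[276.0, 517.0], [246.0, 379.0], [284.0, 166.0]]
scene [[352.0, 147.0], [335.0, 269.0], [205.0, 452.0]]
25.9167
```

View pics/top4.png

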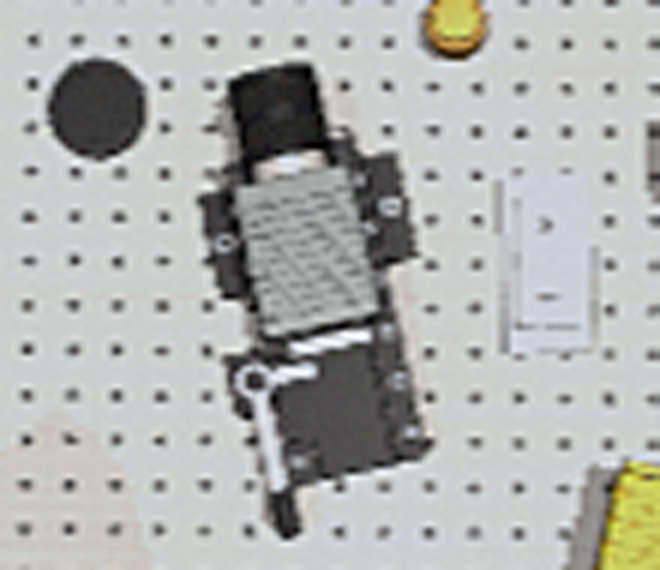

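View pics/scene4.png

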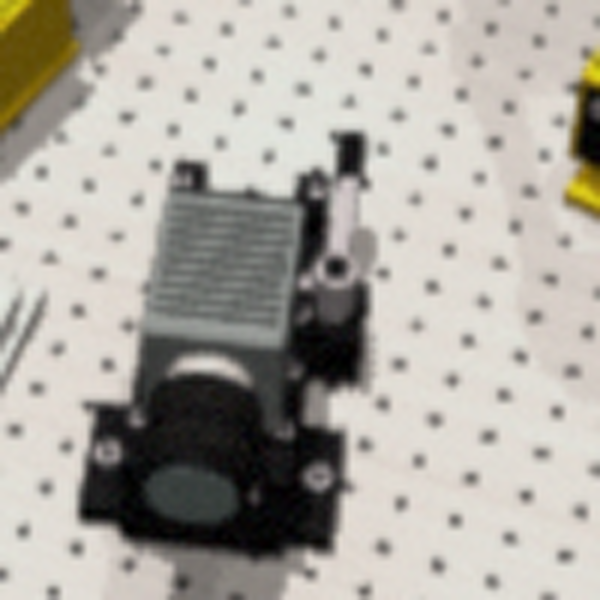

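The lever is closed with its handle parallel to the guide (12.7° against a clamp yaw of 12.9°). Its nose lies behind the foot at (300,370), and the camera is home.

```bash
python3 -c "
from station import r
print(r.hand_in())"
```

```text
the job is handed in; nothing more can be done
None
```

I pushed the camera home against the end stop, then swung the lever round to its own stop behind the foot, and handed the job in with about 26 s on the clock; the hand-in call returned no verdict.

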